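# Clear the dish off the entryway case and flip its lid open

### The job

With gentle pushes of the fingers, gripping and lifting nothing, slide the red dish off the lid of the translucent case and across to the middle of the bamboo stand beside it, without tipping it. Then push the lid up, by the blue lip that sticks out for this, and over past upright, so that it stays open by itself. Leave the other things on the cabinet top where they are.

Things in the scene. Friction and masses are not known exactly. Their poses are not given: they have to be found in the camera images.
- case: translucent plastic storage case, fixed to the cabinet top; 140 mm deep (x) x 170 mm wide (y) x 75 mm high without the lid. Origin: centre of its underside; x points level from the lip side (it faces roughly to the robot's left) to the hinge side, y level along the hinge axis and roughly away from the robot, z up. The lid covers it exactly and adds 6 mm, so the closed lid's top is 81 mm above the cabinet top.
- lid (a joint): hinge angle of the lid in rad: 0 closed and level, 1.57 upright, 1.95 fully open against its stop, leaning back. Nearly free hinge, no spring and no catch: below about 1.57 the lid falls shut, beyond it falls open and stays. The lid is a 140 x 170 x 6 mm plate of 0.1 to 0.2 kg.
- lid_hinge (a point): middle of the hinge axis, which runs along the case's y axis, at the top edge of the case wall opposite the lip, 75 mm above the cabinet top, level with the lid's underside. Its axes are the case's.
- lid_lip (a point): middle of the lower outer edge of the blue lip, moving with the lid. The lip is 110 mm wide and 6 mm thick and stands out 26 mm beyond the case wall as an extension of the lid plate, so its lower outer edge is 166 mm from the hinge axis; below it there is free space down to the cabinet top (75 mm).
- stand: bamboo bench-like stand, fixed, with a flat top 140 x 140 mm at 79 mm above the cabinet top (2 mm lower than the closed lid), standing on the case's -y side (towards the robot), square to it, with a gap of 6 mm between the lid and the stand's top. Origin: centre of its underside; axes parallel to the case's.
- stand_top (a point): centre of the stand's top face, axes as the stand's
- dish: loose round red ceramic dish, 0.13 to 0.22 kg: rim 86 mm across at 22 mm height, foot 68 mm across, wall 5 mm, hollow inside. It starts on the closed lid. Origin: centre of its underside, z up.
- timer: bystander, to be left alone: aluminium kitchen timer, a disc 66 mm across with a turning knob, 52 mm high, white-faced. Origin: in the underside, near its middle
- shoehorn: bystander, to be left alone: flat black steel shoe horn, about 220 mm long, 6 mm thick, lying flat. Origin: in the underside, near its middle
- clothes_peg: bystander, to be left alone: bamboo clothes peg 75 x 10 x 15 mm, lying. Origin: in the underside, near its middle
- wax_tin: bystander, to be left alone: round black shoe-wax tin with a white lid, 72 mm across, 28 mm high. Origin: in the underside, near its middle
- spray: bystander, to be left alone: green spray bottle, 48 mm across, 130 mm high, standing. Origin: in the underside, near its middle
- glasses_case: bystander, to be left alone: dark brown glasses case 60 x 155 x 34 mm. Origin: in the underside, near its middle

How it is judged:
By the outcome, as a careful person would: the job done as asked, in the order asked, and still so for the second after the job is handed in, with the robot touching nothing.
It also fails if it takes over 59 s, if anything falls off the work surface, if the arm or the gripper's body presses on something with over 40 N, if the wrist force passes 120 N, or if a joint passes its speed limit or range.

### The arm

A 6-joint arm with a two-finger parallel gripper is mounted at the origin on the work surface. World frame = base frame: x ahead of the robot, y to its left, z up, the work surface at z = 0. Lengths are in m, angles in rad, forces in N, time in s.
With the tool pointing down it reaches from about 0.275 to 0.825 m from the base axis. Payload 4.9 kg.
Tool frame: the origin (TCP) lies midway between the tips of the shut fingers; the grasp point (between the pads) lies 19 mm behind it (grip_point_offset is the distance from the TCP to the grasp point, in m); z points along the fingers, x is the direction in which the jaws open and shut, and the axes are right-handed (so a half turn about z gives the same grasp; the last joint's range is limited). The gripper opens to 85 mm and grips with 20 to 120 N. Pads are 22 mm wide; open, the fingers measure 114 mm over their backs; the gripper's body (76 mm by 85 mm) begins 54 mm behind the grasp point. The pads swing forward as they close: fully open they stand 13 mm farther back than shut.
Start: joints at [1.124, 0.326, -0.193, 1.052, 0, 1.437], TCP at [0.169, 0.523, 0.231] pointing down, gripper open.
Joint ranges: [-2.65, 2.65], [-0.97, 1.79], [-1.3, 1.35], [-1.93, 2.1], [-1.47, 1.37], [-3.14, 3.14]. Speed limits (rad/s): [2.57, 2.57, 3.14, 3.14, 3.14, 3.14].

### API

Orientations are given as a rotation vector (axis times angle).
In Python, from cell import * gives the robot as it stands. Calls block until the motion is done:
- movep(position, orientation): joint-space move of the TCP to a pose.
- move_l(position, velocity=0.15, rot=None, until_force=None): straight line of the TCP; rot=None keeps the orientation; velocity is the mean speed in m/s. With until_force (N) it stops when the force on the tool has changed by that much, and returns True; else False.
- set_joints(angles): joint-space move.
- let_go() and grab(newtons=None): open the fingers fully, or close them until they stop; newtons is the grip in N (None keeps the last).
- sleep(seconds).
- ik(position, orientation): joint angles nearest the present ones, or None.
- get_state(): the state.
- grab_frame(name): name is "side" or "top"; returns a dict with "img" (480x640x3 uint8, red, green, blue), "fx", "fy", "cx", "cy" (pixels), "k1" (the pictures are not rectified: a ray, as slopes to the right and down, at radius r is drawn at 1 + k1 r^2 times it, then the intrinsics apply), "cam_to_world" (4x4, takes a point from camera to world coordinates). Camera axes: x right, y down, z forward; pixel columns grow to the right and rows downward; lengths in m; the calibration is good to about 2 mm. A picture is of the moment at which its call begins. There is no depth.
A pose or a line that the arm cannot do raises MotionError and nothing moves.
- sign_off(): hands the job in, once; it reports no verdict.
Trained networks look in the newest picture that a camera, given by its name, has taken for a name from the list of things; names that differ only in an ending like _2 or _b are one class to them, and where a whole thing is asked for, a point or a joint stands for the part that bears it (a point fixed in the world has none). Each returns a list of dicts, best first, with "score" (0 to 1); they miss things now and then, are a little off and sometimes report something else, mostly with a low value. They report only what shows in the picture. A call takes as long as a camera call.
- spot_in(camera, name): "centre" ([column, row] in pixels, amid what is visible of it).
- silhouettes(camera, name): "mask" (480x640 bool, what is visible of it) and "centre" ([column, row] in pixels, amid what is visible of it).
- tip_of(camera, name): "centre" ([column, row] in pixels: a listed point, or the origin of a listed thing).
The state is a dict: "clock": time; "q": joint angles; "joint_velocities": joint speeds; "tau": joint torques, N m; "position": TCP position; "eef_rot": TCP orientation; "contact_force": force on the tool from outside, world axes, zero at the start; "wrist_torque": the same for the moment, N m; "finger_gap": opening from 0.0 (shut) to 1.0 (fully open).
Only numpy, scipy, OpenCV 4.12 (cv2) and the standard library are available. Lean on these libraries where they do the work, as an engineer would, in place of code of your own. Each camera call takes 0.05 s, during which the arm holds its last target.

## Working session

There is one attempt and no reset: what is moved stays moved. The work goes in short steps, each a Python script; the robot and the scene stay as the last script left them, time stands still between calls to the robot, and variables do not carry over. Pictures are saved under pics/ and viewed, and the job is handed in when it is done.

```bash
ls; mkdir -p pics; cat > h.py <<'E'
from cell import *
import numpy as np, cv2
def save(cam,name):
    f=grab_frame(cam); cv2.imwrite(f"pics/{name}.png",f["img"][:,:,::-1]); return f
def ray(f,px):
    xd=np.array([(px[0]-f["cx"])/f["fx"],(px[1]-f["cy"])/f["fy"]]); x=xd.copy()
    for _ in range(30): x=xd/(1+f["k1"]*(x@x))
    T=np.array(f["cam_to_world"]); return T[:3,3],T[:3,:3]@np.array([x[0],x[1],1.])
def atz(f,px,z):
    o,d=ray(f,px); return o+d*(z-o[2])/d[2]
def proj(f,p):
    T=np.array(f["cam_to_world"]); c=T[:3,:3].T@(np.array(p)-T[:3,3]); x=c[:2]/c[2]; x=x*(1+f["k1"]*(x@x))
    return np.array([x[0]*f["fx"]+f["cx"],x[1]*f["fy"]+f["cy"]])
E
python3 - <<'E'
from h import *
np.set_printoptions(precision=4,suppress=True)
Z=dict(lid_hinge=.075,lid_lip=.075,stand_top=.079,dish=.081,case=0,stand=0,timer=0,shoehorn=0,clothes_peg=0,wax_tin=0,spray=0,glasses_case=0)
for cam in("top","side"):
    f=save(cam,cam+"0"); print(cam,np.array(f["cam_to_world"])[:3,3])
    for n,z in Z.items():
        for d in tip_of(cam,n)[:2]:
            print(n,round(d["score"],2),np.array(d["centre"]),atz(f,d["centre"],z))
s=get_state();print(s["clock"],s["position"],s["eef_rot"],s["contact_force"])
E
```

```text
pics
top [ 0.4468 -0.02    1.2393]
lid_hinge 0.77 [371.6 224. ] [ 0.6115 -0.1229  0.075 ]
stand_top 0.88 [331.1 301.1] [ 0.4493 -0.0403  0.079 ]
dish 0.85 [327.3 220.3] [ 0.6169 -0.0299  0.081 ]
dish 0.65 [495.2 302.6] [ 0.4515 -0.3785  0.081 ]
case 0.92 [337.4 228.2] [ 0.6114 -0.0534  0.    ]
stand 0.7 [332.1 300.8] [ 0.4502 -0.0439  0.    ]
timer 0.8 [118.6 245.7] [0.5642 0.4347 0.    ]
shoehorn 0.85 [116.7 284.3] [0.4781 0.4345 0.    ]
shoehorn 0.16 [289.7 223.6] [0.62   0.0532 0.    ]
clothes_peg 0.77 [426.3 303.3] [ 0.448  -0.2513  0.    ]
wax_tin 0.91 [494. 300.] [ 0.4575 -0.401   0.    ]
spray 0.78 [482.2 257.8] [ 0.5504 -0.3759  0.    ]
glasses_case 0.76 [504.1 214.4] [ 0.6488 -0.4265  0.    ]
glasses_case 0.19 [289.6 220.2] [0.6277 0.0536 0.    ]
side [ 0.014  -0.8131  0.7136]
lid_hinge 0.94 [385.6 249.5] [ 0.6107 -0.1267  0.075 ]
lid_lip 0.68 [340.6 209.8] [0.616  0.0448 0.075 ]
stand_top 0.64 [291.4 248.4] [ 0.4464 -0.0347  0.079 ]
dish 0.57 [360.6 225.6] [ 0.6119 -0.0373  0.081 ]
case 0.63 [360.6 258.1] [ 0.6133 -0.0446  0.    ]
stand 0.94 [292.8 277.6] [ 0.4518 -0.0301  0.    ]
timer 0.79 [241.3 169.4] [0.5644 0.4629 0.    ]
timer 0.41 [361.  259.3] [ 0.6115 -0.0486  0.    ]
shoehorn 0.66 [216.7 183.1] [0.4738 0.4231 0.    ]
wax_tin 0.86 [406.7 401.4] [ 0.4529 -0.4027  0.    ]
wax_tin 0.18 [339.4 210.2] [0.6831 0.1454 0.    ]
spray 0.89 [436.  370.1] [ 0.539  -0.3761  0.    ]
glasses_case 0.66 [502.6 364.7] [ 0.6487 -0.4284  0.    ]
1.3 [0.1692 0.5233 0.2313] [-2.5403 -1.8483  0.    ] [ 0.394   0.4548 -0.5391]
```

View pics/top0.png

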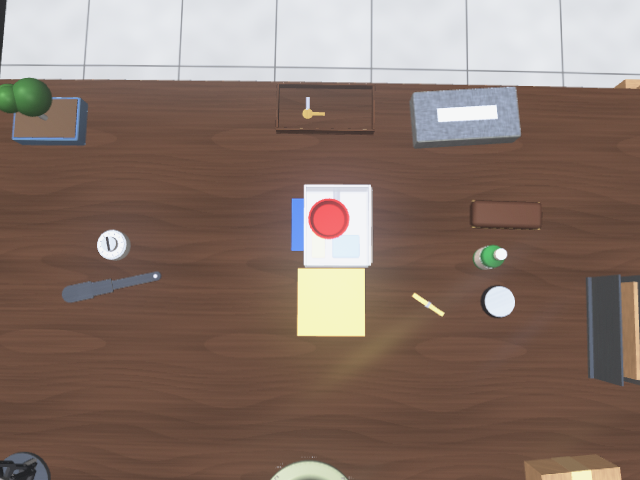

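View pics/side0.png

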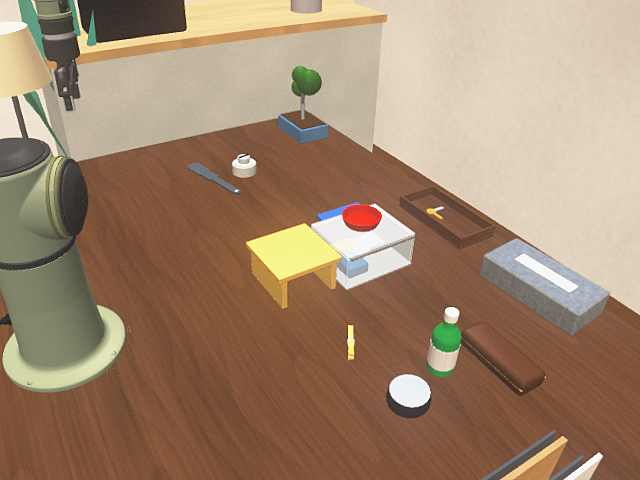

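The top view shows the dish at about (329,218) on the lid, the blue lip on the left at cols 292–304, and the stand at cols 297–365, rows 268–336. The side view agrees. Next I'll refine the poses by segmentation and check reach.

```bash
cat >> h.py <<'E'
def mask_rect(f,m,z):
    m=m.astype(np.uint8); c=max(cv2.findContours(m,cv2.RETR_EXTERNAL,cv2.CHAIN_APPROX_NONE)[0],key=cv2.contourArea)[:,0]
    P=np.array([atz(f,p,z)[:2] for p in c]); return P,cv2.minAreaRect((P*1000).astype(np.float32))
def dish_xy(z=.103,cams=("top","side"),name=None):
    out=[]
    for cam in cams:
        f=save(cam,name+cam) if name else grab_frame(cam)
        i=f["img"].astype(int); m=(i[:,:,0]>110)&(i[:,:,1]<90)&(i[:,:,2]<90)
        m=cv2.morphologyEx(m.astype(np.uint8),cv2.MORPH_OPEN,np.ones((3,3)))
        P,r=mask_rect(f,m,z); out.append((cam,np.round((P.min(0)+P.max(0))/2,4),np.round(np.ptp(P,axis=0),4)))
    return out
E
cat > loc.py <<'E'
from h import *
f=grab_frame("top"); i=f["img"].astype(int)
for n,m,z in [("stand",(i[:,:,0]>200)&(i[:,:,1]>190)&(i[:,:,2]<170)&(i[:,:,2]>60),.079),("lip",(i[:,:,2]>150)&(i[:,:,0]<110)&(i[:,:,1]<130),.081)]:
    P,r=mask_rect(f,m,z); print(n,r)
for n in("stand","case"):
    for d in silhouettes("top",n)[:1]:
        print(n,d["score"],mask_rect(f,d["mask"],.080)[1])
print(dish_xy())
import itertools
g=get_state(); print(g["clock"])
def R(d,x):
    d=np.array(d,float);d/=np.linalg.norm(d);x=np.array(x,float);x-=d*(x@d);x/=np.linalg.norm(x)
    return cv2.Rodrigues(np.column_stack([x,np.cross(d,x),d]))[0].ravel()
for px in (.56,.6,.64):
  for ax in (0,20,40):
    for b in (45,60,75):
      b_,a=np.radians(b),np.radians(ax)
      d=np.array([np.sin(a)*np.sin(b_),-np.cos(a)*np.sin(b_),-np.cos(b_)])
      for nm,x in (("h",[np.cos(a),np.sin(a),0]),("h-",[-np.cos(a),-np.sin(a),0]),("v",[0,0,1]),("v-",[0,0,-1])):
        r=R(d,x); ok=[ik(p,r) is not None for p in ([px,.1,.05],[px,.03,.05],[px,0,.16],[px,-.1,.2],[px,-.14,.2])]
        if all(ok): print(px,ax,b,nm)
E
python3 loc.py
```

```text
stand ((444.3781433105469, -674.9907836914062), (6.342194080352783, 78.61426544189453), 87.97924041748047)
lip ((585.8987426757812, 45.19183349609375), (39.82931900024414, 0.0005798637866973877), 1.2514511346817017)
stand 0.9 ((447.83203125, -40.06476593017578), (139.36732482910156, 139.95875549316406), 0.9460387229919434)
case 0.56 ((605.8802490234375, -39.26801300048828), (172.6005096435547, 169.61680603027344), 0.9277206659317017)
[('top', array([ 0.7092, -0.0073]), array([0.1933, 0.4412])), ('side', array([ 0.3657, -0.0999]), array([0.9667, 1.2356]))]
1.55
0.56 0 45 h
0.56 0 45 h-
0.56 0 45 v
0.56 0 45 v-
0.56 0 60 h
0.56 0 60 h-
0.56 0 60 v
0.56 0 60 v-
0.56 0 75 h
0.56 0 75 h-
0.56 0 75 v
0.56 0 75 v-
0.56 20 45 h
0.56 20 45 h-
0.56 20 45 v
0.56 20 45 v-
0.56 20 60 h
0.56 20 60 h-
0.56 20 60 v
0.56 20 60 v-
0.56 20 75 h
0.56 20 75 h-
0.56 20 75 v
0.56 20 75 v-
0.56 40 45 h
0.56 40 45 h-
0.56 40 45 v
0.56 40 45 v-
0.56 40 60 h
0.56 40 60 h-
0.56 40 60 v
0.56 40 60 v-
0.56 40 75 h
0.56 40 75 h-
0.56 40 75 v
0.56 40 75 v-
0.6 0 45 h
0.6 0 45 h-
0.6 0 45 v
0.6 0 45 v-
0.6 0 60 h
0.
[... 152 characters left out ...]
-
0.6 20 60 v
0.6 20 60 v-
0.6 20 75 h
0.6 20 75 h-
0.6 20 75 v
0.6 20 75 v-
0.6 40 45 h
0.6 40 45 h-
0.6 40 45 v
0.6 40 45 v-
0.6 40 60 h
0.6 40 60 h-
0.6 40 60 v
0.6 40 60 v-
0.6 40 75 h
0.6 40 75 h-
0.6 40 75 v
0.6 40 75 v-
0.64 0 45 h
0.64 0 45 h-
0.64 0 45 v
0.64 0 45 v-
0.64 0 60 h
0.64 0 60 h-
0.64 0 60 v
0.64 0 60 v-
0.64 0 75 h
0.64 0 75 h-
0.64 0 75 v
0.64 0 75 v-
0.64 20 45 h
0.64 20 45 h-
0.64 20 45 v
0.64 20 45 v-
0.64 20 60 h
0.64 20 60 h-
0.64 20 60 v
0.64 20 60 v-
0.64 20 75 h
0.64 20 75 h-
0.64 20 75 v
0.64 20 75 v-
0.64 40 45 h
0.64 40 45 h-
0.64 40 45 v
0.64 40 45 v-
0.64 40 60 h
0.64 40 60 h-
0.64 40 60 v
0.64 40 60 v-
0.64 40 75 h
0.64 40 75 h-
0.64 40 75 v
0.64 40 75 v-
```

```bash
cat >> h.py <<'E'
def dish_xy(z=.103,name=None):
    for cam in("top","side"):
        f=save(cam,name+cam) if name else grab_frame(cam)
        i=f["img"]
        d=silhouettes(cam,"dish")
        d=[k for k in d if i[k["mask"]].mean(0)[0]>2*i[k["mask"]].mean(0)[1]]
        if not d: print(cam,"no dish"); continue
        P,r=mask_rect(f,d[0]["mask"],z)
        print(cam,d[0]["score"],(P.min(0)+P.max(0))/2,np.ptp(P,axis=0))
def R(d,x):
    d=np.array(d,float);d/=np.linalg.norm(d);x=np.array(x,float);x-=d*(x@d);x/=np.linalg.norm(x)
    return cv2.Rodrigues(np.column_stack([x,np.cross(d,x),d]))[0].ravel()
DOWN=R([0,0,-1],[0,1,0]); DOWN2=R([0,0,-1],[0,-1,0])
E
python3 - <<'E'
from h import *
dish_xy()
for D in(DOWN,DOWN2): print(ik([.6,-.03,.2],D),ik([.42,-.04,.2],D))
print(get_state()["finger_gap"],get_state()["clock"])
E
```

```text
top 0.59 [ 0.61763639 -0.03206286] [0.08088715 0.08403874]
side 0.73 [ 0.61230878 -0.03911494] [0.09416253 0.10355917]
[-0.17278058  0.44082778 -0.10239201  1.02757655  0.         -0.17278058] [-0.27029759  0.11620007 -0.55152088  0.90307539  0.         -0.27029759]
[-0.17278058  0.44082778 -0.10239201  1.02757655  0.          2.96881207] [-0.27029759  0.11620007 -0.55152088  0.90307539  0.          2.87129506]
0.9997841436386989 1.75
```

```bash
python3 - <<'E'
from h import *
grab(20)
movep([.612,-.033,.25],DOWN)
move_l([.612,-.033,.14],0.2)
dish_xy(name="a_")
s=get_state();print(s["position"],s["contact_force"],s["finger_gap"],s["clock"])
E
```

```text
top no dish
side 0.78 [ 0.61252051 -0.03893956] [0.0974943  0.10590129]
[ 0.61313233 -0.03312957  0.14165495] [-0.21919144  0.53933341 -0.25831777] 0.0052600626393932365 5.9417
```

View pics/a_side.png

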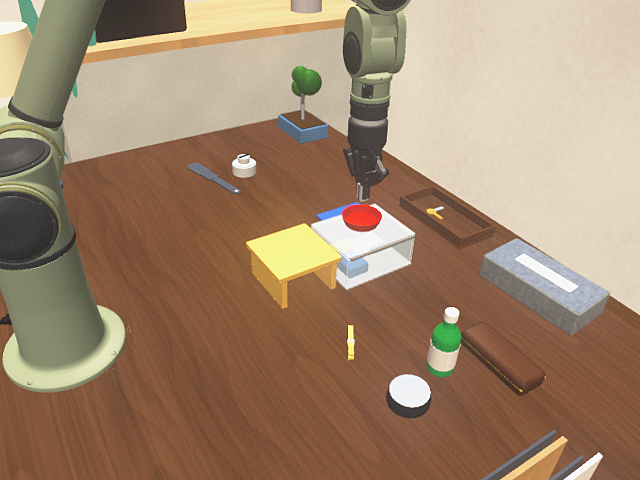

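The shut fingertips at (363,200) are above the dish at (361,218). I'll lower them into its hollow and push its near wall from inside.

```bash
python3 - <<'E'
from h import *
def st(): 
    s=get_state();print(np.round(s["position"],4),np.round(s["contact_force"],2),round(s["clock"],2))
print(move_l([.612,-.033,.095],0.06,until_force=3)); st()
s=get_state()["position"]
z=max(s[2],.094)
move_l([.585,-.033,z],0.04); st()
dish_xy(name="b_")
move_l([.44,-.040,z],0.05); st()
dish_xy(z=.101,name="c_")
E
```

```text
False
[ 0.6123 -0.033   0.0952] [ 0.09  0.31 -0.42] 6.84
[ 0.5851 -0.033   0.0953] [-1.03 -0.92  0.98] 7.67
top no dish
side 0.94 [ 0.60507951 -0.0419443 ] [0.09024355 0.09391916]
[ 0.4403 -0.04    0.0953] [2.91 0.04 1.9 ] 10.92
top no dish
side 0.6 [ 0.46358672 -0.05019036] [0.08741946 0.08946852]
```

View pics/c_side.png

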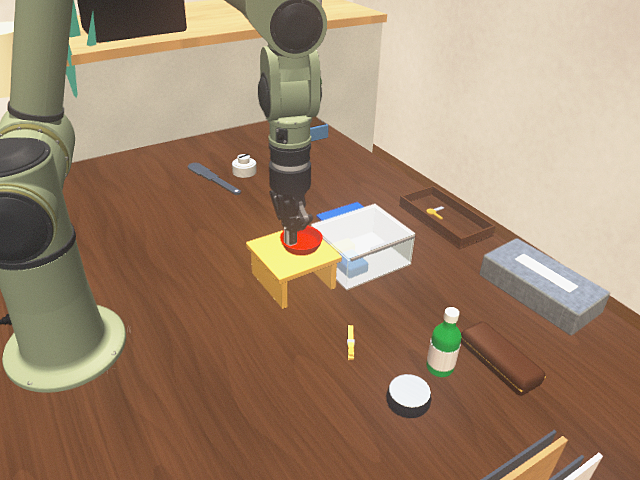

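View pics/c_top.png

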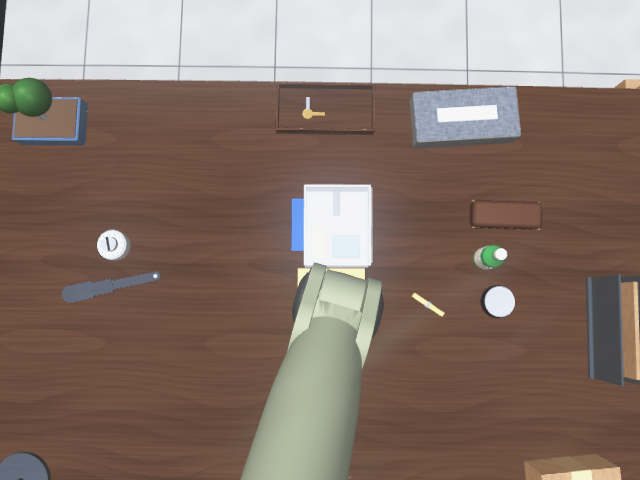

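The side view shows the dish upright at (301,238) on the stand. The arm blocks the top view. I'll push a bit further, lift clear and measure.

```bash
python3 - <<'E'
from h import *
move_l([.426,-.0395,.0945],0.03)
move_l([.434,-.0395,.0945],0.05)
move_l([.434,-.0395,.16],0.15)
movep([.50,.2,.22],DOWN)
dish_xy(z=.101,name="d_")
for d in tip_of("top","stand_top")[:1]+tip_of("top","dish")[:1]: print(d["centre"],d["score"])
f=grab_frame("top"); print([mask_rect(f,d["mask"],.079)[1] for d in silhouettes("top","stand")[:1]]); print(get_state()["clock"])
i=f["img"]; cv2.imwrite("pics/d_zoom.png",cv2.resize(i[170:350,250:410,::-1],None,fx=3.3,fy=3.3))
E
```

```text
top 0.64 [ 0.45467668 -0.03862184] [0.08287544 0.08306017]
side 0.88 [ 0.45078445 -0.04469592] [0.08804434 0.10033251]
[331.0, 296.3] 0.74
[((447.7273254394531, -39.056861877441406), (143.7621307373047, 138.09230041503906), 0.523922324180603)]
14.025
```

View pics/d_zoom.png

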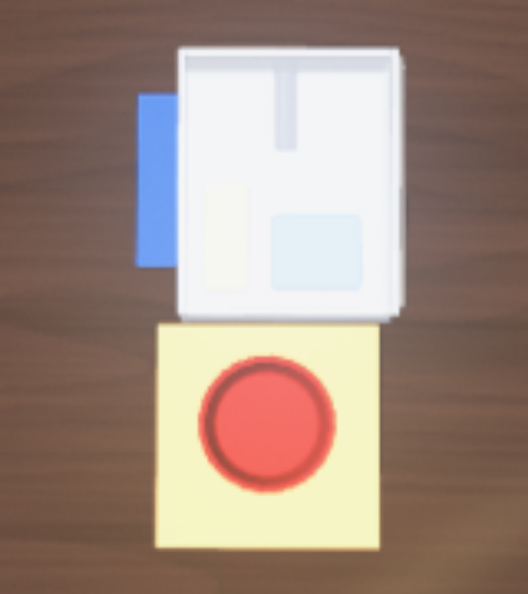

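In the zoom the dish (rim rows 357–493) sits about 6.5 mm short of the stand's middle (rows 323–548), while sideways it is centred. One more small push should fix that.

```bash
python3 - <<'E'
from h import *
movep([.438,-.0395,.16],DOWN)
move_l([.438,-.0395,.0945],0.12)
move_l([.4197,-.0395,.0945],0.03)
move_l([.430,-.0395,.0945],0.05)
move_l([.430,-.0395,.16],0.15)
movep([.50,.2,.22],DOWN)
dish_xy(z=.101)
f=grab_frame("top");print(get_state()["clock"])
i=f["img"]; cv2.imwrite("pics/e_zoom.png",cv2.resize(i[170:350,250:410,::-1],None,fx=3.3,fy=3.3))
E
```

```text
top 0.84 [ 0.44654151 -0.03869288] [0.08266924 0.08305518]
side 0.66 [ 0.44316713 -0.04533458] [0.08877233 0.09719058]
18.675
```

View pics/e_zoom.png

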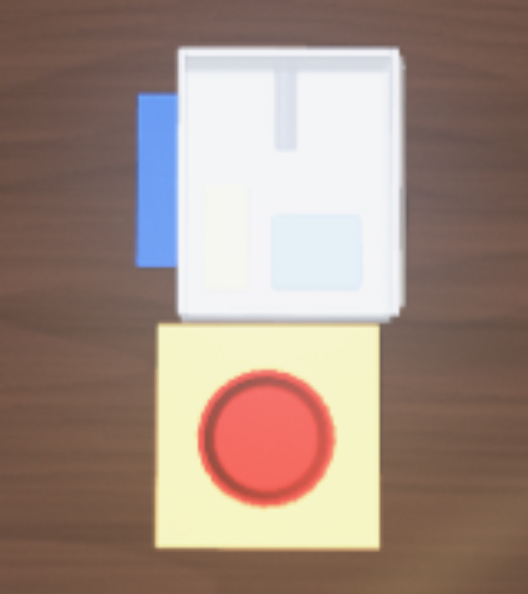

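The dish is now within about 2 mm of the middle and upright. Next is the lid: I'll tilt the tool 60° from vertical and follow an arc computed about the hinge.

```bash
cat > lid.py <<'E'
from h import *
B=np.radians(60); d=np.array([0,-np.sin(B),-np.cos(B)]); n=np.array([0,-np.cos(B),np.sin(B)])
X=.612; H=np.array([X,-.1235,.075]); h=.011
RT=min((R(d,[1,0,0]),R(d,[-1,0,0])),key=lambda r:np.abs(np.array(ik([X,.12,.12],r))-get_state()["q"]).max())
def tcp(th):
    t=np.radians(th); u=np.array([0,np.cos(t),np.sin(t)])
    c=H+.166*u+.015*d if th<30 else H+.151*u
    return c-h*n
E
python3 - <<'E'
from lid import *
print(ik([X,.12,.12],RT),[np.round(tcp(t),3) for t in (0,30,90,105)])
print(all(ik(tcp(t),RT) is not None for t in range(0,110,5)))
movep([X,.12,.12],RT)
move_l([X,.10,.042],0.12)
print(move_l([X,tcp(0)[1],.042],0.08,until_force=4))
s=get_state();print(s["position"],s["contact_force"],s["clock"]); save("side","f_side"); save("top","f_top")
E
```

```text
[ 0.45697183  1.02844348  0.32990028  1.52480408 -0.89014803 -0.79378481] [array([0.612, 0.035, 0.058]), array([0.612, 0.013, 0.141]), array([ 0.612, -0.118,  0.216]), array([ 0.612, -0.157,  0.211])]
True
False
[0.61212629 0.03536046 0.04207703] [ 0.16423596  0.13767644 -0.08062564] 21.4333
```

View pics/f_side.png

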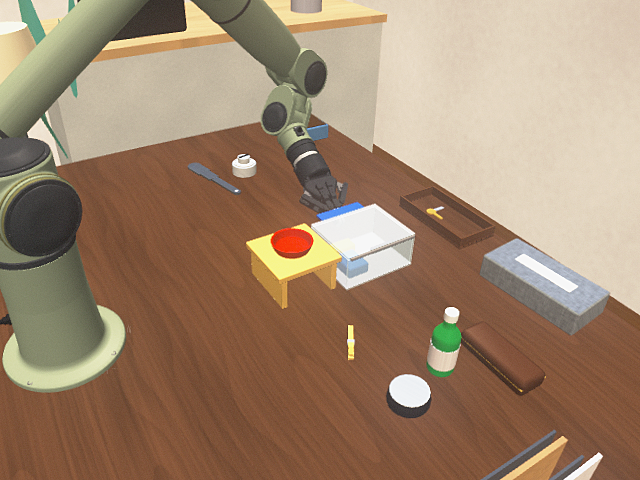

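View pics/f_top.png

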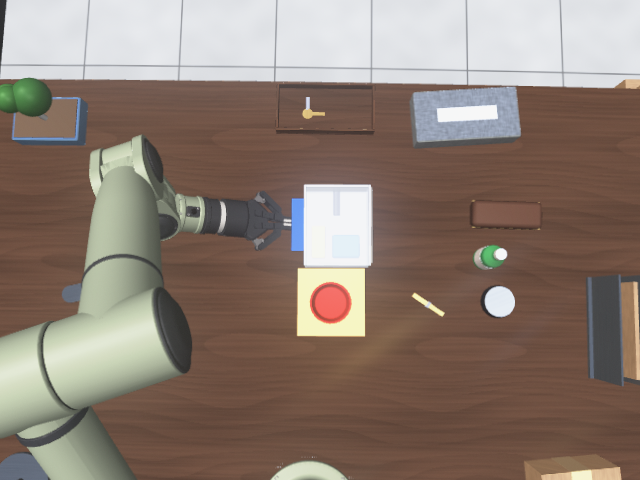

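The fingers are under the lip at about (290,223) in the top view, without contact. I'll insert them a little further and lift.

```bash
sed -i 's/\.015\*d/.021*d/; s/\.151\*u/.145*u/' lid.py; python3 - <<'E'
from lid import *
move_l([X,tcp(0)[1],.042],0.05)
for t in (0,15,30,45):
    move_l(tcp(t),0.06); s=get_state(); print(t,np.round(s["position"],3),np.round(s["contact_force"],2),round(s["clock"],2))
save("side","g_side")
E
```

```text
0 [0.612 0.03  0.056] [-0.11 -0.13 -1.48] 22.15
15 [0.612 0.024 0.098] [ 0.5   0.21 -1.59] 23.02
30 [0.612 0.008 0.138] [ 0.53  0.83 -0.43] 23.9
45 [ 0.612 -0.016  0.168] [-0.21  0.35 -0.01] 24.68
```

View pics/g_side.png

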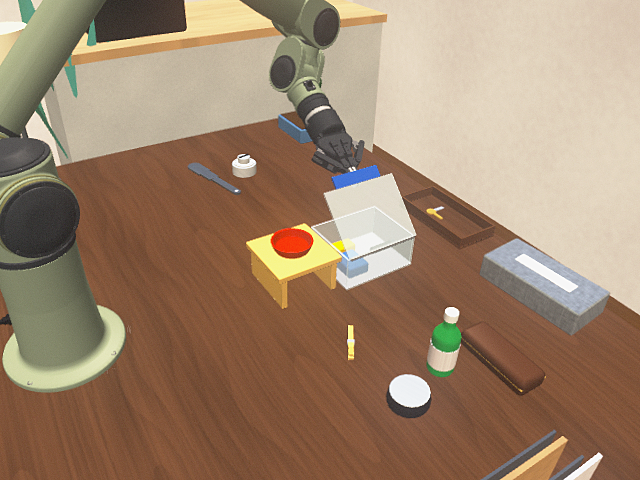

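The lid is rising at about 45–50°, with the fingers behind the lip at (355,170). Continuing over the top.

```bash
python3 - <<'E'
from lid import *
for t in (57,68,79,88,96,104):
    move_l(tcp(t),0.06 if t<85 else .04); s=get_state(); print(t,np.round(s["position"],3),np.round(s["contact_force"],2),round(s["clock"],2))
sleep(.3); save("side","h_side")
E
```

```text
57 [ 0.612 -0.039  0.187] [-0.75 -0.26  0.08] 25.39
68 [ 0.612 -0.064  0.2  ] [-0.09 -0.37  0.88] 26.01
79 [ 0.612 -0.091  0.208] [ 0.07  0.22 -0.9 ] 26.62
88 [ 0.612 -0.113  0.21 ] [-0.51 -0.11  0.71] 27.34
96 [ 0.612 -0.133  0.21 ] [-0.28  0.23 -0.75] 28.0
104 [ 0.612 -0.153  0.206] [-0.29 -0.43  0.4 ] 28.66
```

View pics/h_side.png

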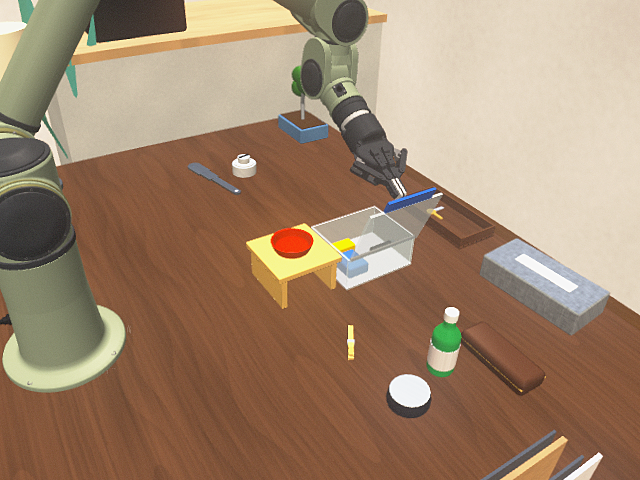

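The lid leans back past upright, with its lip at (412,200). I'll retreat straight back and check.

```bash
python3 - <<'E'
from lid import *
s=get_state()["position"]
move_l([X,s[1]+.06,s[2]+.02],0.1)
move_l([X,.12,.26],0.2)
movep([.35,.35,.3],DOWN)
sleep(.5)
dish_xy(z=.101,name="i_")
f=grab_frame("side"); d=tip_of("side","lid_lip"); print([(k["centre"],k["score"]) for k in d])
for t in (1.57,1.75,1.95): print(t,proj(f,[X,-.1235+.166*np.cos(t),.075+.166*np.sin(t)]))
ft=grab_frame("top")
for n in("timer","shoehorn","clothes_peg","wax_tin","spray","glasses_case"):
    print(n,[np.round(k["centre"],1) for k in tip_of("top",n)[:1]])
print(get_state()["clock"],get_state()["contact_force"])
E
```

```text
top 0.58 [ 0.445579   -0.03967434] [0.08081134 0.08104655]
side no dish
[([362.3, 257.1], 0.68), ([411.7, 193.7], 0.58)]
1.57 [393.20086899 174.98056836]
1.75 [403.21380018 183.07041546]
1.95 [413.95189297 195.18185713]
timer [array([118.3, 243.5])]
shoehorn [array([116.7, 284. ])]
clothes_peg [array([425.5, 307. ])]
wax_tin [array([493.4, 303.1])]
spray []
glasses_case [array([501.2, 216.5])]
33.4583 [ 0.35714642  0.39189892 -0.47712968]
```

View pics/i_side.png

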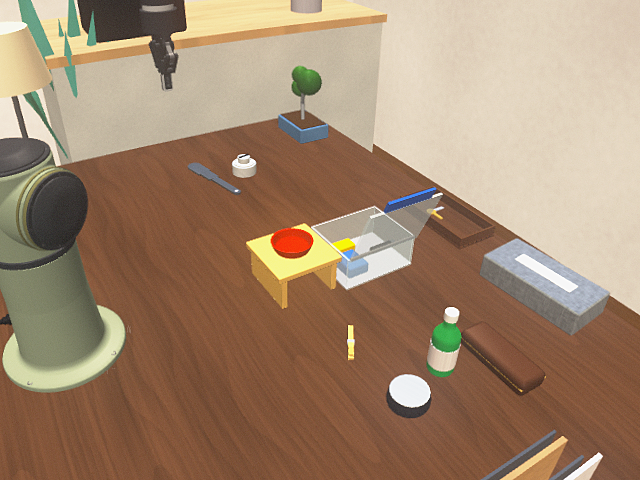

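View pics/i_top.png

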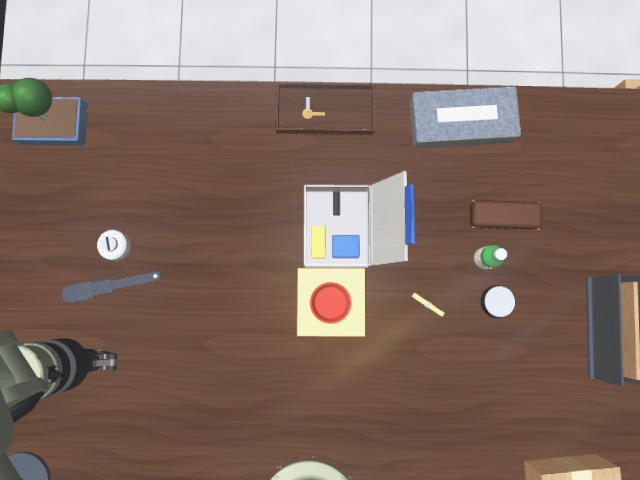

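The lid rests open: its lip is at (412,194), against a predicted (414,195) for 1.95 rad. The dish stands level at (331,303) in the middle of the stand, and the other things are where they were.

```bash
python3 -c "
from cell import *
sign_off()"
```

```text
the job is handed in; nothing more can be done
```

The dish now stands upright in the middle of the bamboo stand, and the lid rests fully open by itself. The job was handed in after about 33.5 s on the robot clock.

- **Dish:** I slid it across with the shut fingers pushing its wall from inside. The first push ended about 6.5 mm short, so I gave it one small extra push. It ended about 2 mm from the stand's centre in the top view.
- **Lid:** I pushed it up by the blue lip and over past upright; wrist readings stayed under 2 N at the points checked. With the robot well clear, the lip was seen at (412,194), against a predicted (414,195) for 1.95 rad.
- **Other things:** They look unmoved in the pictures.
- **Checks that failed or disagreed:**
  - In the last look the networks missed the dish in the side picture and the spray bottle in the top one. Both are plainly visible there, in place.
  - The network's best guess for the lip was wrong, at (362,257), and its second guess matched the picture.
  - Earlier side-camera readings of the dish differed from the top camera's by up to about 7 mm; I used the top view.

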